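# Touch up a circuit board and cure the spot under the UV slide lamp

## Robot

A 6-joint arm with a two-finger parallel gripper is mounted at the origin on a cart in front of the work surface, level with it; the furniture and walls round the work are solid. World frame = base frame: x ahead of the robot, y to its left, z up, the work surface at z = 0. Lengths are in m, angles in rad, forces in N, time in s.
With the tool pointing down it reaches from about 0.3 to 0.875 m from the base axis. Payload 6.4 kg.
Tool frame: the origin (TCP) lies between the finger pads; the fingertips stand ctrl.tip_extent ahead of it and the grasp point (between the pads) is the TCP (ctrl.tip_extent is the distance from the TCP to the fingertips, in m); z points along the fingers, y is the line along which they close (so a half turn about z gives the same grasp; the last joint's range is limited). The gripper opens to 85 mm and grips with 20 to 120 N. Pads are 22 mm wide; open, the fingers measure 114 mm over their backs; the gripper's body (76 mm by 85 mm) begins 54 mm behind the grasp point. The pads swing forward as they close: fully open they stand 13 mm farther back than shut.
Start: joints at [1.101, 0.181, 1.607, -0, 1.354, -0.206], TCP at [0.15, 0.555, 0.25] pointing down, gripper open.
Joint ranges: [-2.99, 2.99], [-0.89, 2.07], [0.3, 2.58], [-1.14, 4.28], [0, 2.63], [-3.12, 3.12]. Speed limits (rad/s): [2.57, 2.57, 3.01, 3.14, 3.14, 3.14].

## Interface

Orientations are given as a unit quaternion [w, x, y, z].
In Python, from bench import ctrl gives the robot as it stands.
- The arm moves only by the tool send_rows, never from a script. Its arguments are lists of equal length, an entry for each row: "dr": the turn, a rotation vector about the tool's x, y, z in units of 6 degrees (1.0 is 6 degrees), a list of three; "xyz": the shift along the tool's x, y, z in cm, a list of three; "jaw": the opening in per cent of the stroke, from 0 (shut) to 100 (fully open). In form: {"dr": [[wx, wy, wz], ...], "xyz": [[dx, dy, dz], ...], "jaw": [jaw, ...]}. A call has exactly 8 rows; each row is the pose to reach, as a shift and turn from the pose commanded when the call began, along the tool's axes at that moment; what a row does not reach only later rows make up. A row lasts 1/8 s, in which the tool goes at most 62.5 mm and 10.7 degrees, less where a joint would pass 70% of its speed; a pose out of reach is approached as far as the arm can. A call with a gripper value outside its range is refused whole. The fingers move at their own pace and stop on an object; the grip force is fixed at half the most. Time passes only in rows, so rows that repeat a pose let the fingers close, or fill a call up. It gives the time, the measured TCP pose, the force, the opening and the grip force at its end, in the units of the state.
- ctrl.get_obs(): the state, without advancing time (a new reading comes with each control period).
- ctrl.camera(name): name is "side" or "top"; returns the picture (420x560x3 uint8, red, green, blue); there is no depth.
- ctrl.calibration(name): a dict with "camera_matrix" (3x3 intrinsics, pixels), "D" ([k1, k2, p1, p2, k3] as OpenCV has them; the pictures are not rectified), "world_from_camera" (4x4, takes a point from camera to world coordinates). Camera axes: x right, y up, looking along -z (the intrinsics and any distortion apply to the point x, -y, -z); pixel columns grow to the right and rows downward; lengths in m; the calibration is good to about 2 mm. A picture is of the moment at which its call begins. calibration takes no time and is no camera call.
- ctrl.hand_in(): hands the job in; it is judged then, once.
The state is a dict: "time_s": time; "q": joint angles; "dq": joint speeds; "joint_efforts": joint torques, N m; "eef_pos": TCP position; "eef_rot": TCP orientation; "wrist_force": force on the tool from outside, world axes, zero at the start; "torque": the same for the moment, N m; "opening": opening from 0.0 (shut) to 1.0 (fully open); "grasp_force": force on a finger pad.
Only numpy, scipy, OpenCV 4.12 (cv2) and the standard library are available. Lean on these libraries where they do the work, as an engineer would, in place of code of your own. Each camera call takes 0.05 s, during which the arm holds its last target. There are 200 camera calls.

## Task

Touch up the bare copper patch on the circuit board: take the brush from the rack, dip its bristles into the open black pot, touch them to the middle of the patch, then stand the brush, bristles down, in the empty glass and let go of it; then take the lamp by its orange handle and slide it along its rail until its ball clicks into the notch of the index bar, over the patch. A spring pulls the lamp back, so finish while still holding the handle with the lamp in the notch. Leave the pot and the glass standing, and the screwdriver, the cutters and the wash bottle where they are.

Things in the scene. Friction and masses are not known exactly. Their poses are not given: they have to be found in the camera images.
- brush: flux brush, 150 mm long, 28 g, hanging upright, bristles down, in the rack's left (+y) hole. Origin at half length, 3 mm off its axis; its y axis runs from bristles to handle end (up). A yellow ribbed sleeve, 12 mm across, sits 94 to 140 mm from the bristle tip; the black flange under it (17 mm across, 90 to 94 mm from the tip) rests on the rack. The last 5 mm of bristle give way freely
- brush_tip (a point): end of the bristles, on the brush's axis
- brush_grip (a point): point on the brush's axis in the middle of the yellow sleeve's length, 120 mm from the bristle tip: take the brush here from above. At the start it is 142 mm above the bench; the only other tall thing near is the blue screwdriver 68 mm away along the rack's y axis
- rack: dark steel rack fixed to the bench in front of the slide, 62 (x) x 120 (y) mm, 112 mm high; origin at the centre of its underside, z up. Its top plate has two holes in a row along the rack's y axis: the brush hangs in the 12 mm hole at x = -4, y = +34 mm, a blue screwdriver in the other at y = -34 mm (handle top 200 mm above the bench). Closed on the +x side
- driver: blue screwdriver hanging in the rack's right hole, 143 mm long, origin about halfway along it; leave it there
- pot: open black plastic pot, loose, 48 mm across, 32 mm high, bore 39 mm across at the mouth, inner floor 4 mm above its underside; origin at the centre of its underside. Its green screw cap lies beside it
- glass: clear empty drinking glass, loose, 81 mm across at the rim, 93 mm high, about 72 mm across inside at the mouth and 58 mm at the floor, inner floor 11 mm above its underside; origin at the centre of its underside
- glass_rim (a point): centre of the glass's mouth, 93 mm above the bench
- uv_rig: curing slide fixed to the bench: dark base plate 170 x 280 mm, 10 mm thick, with an aluminium beam and guide rail along its rear (+x) side, 54 mm high (blue end plates 70 mm). Origin at the centre of its underside, z up, y along the rail; the lamp slides toward -y
- pallet: aluminium pallet fixed on the slide's base, carrying the green circuit board; its place along the rail differs from job to job; axes parallel to uv_rig's. Origin at the centre of its underside, 10 mm above the bench. At its rear edge stands the steel index bar, 60 mm long along y, top 50 mm above the bench, with a V notch 4 mm deep and 11 mm wide at pallet y = 0 and a ramp at each end
- repair_spot (a point): middle of the bare copper patch (12 x 10 mm) on the board's upper face, 20.5 mm above the bench, straight under the middle of the lamp when the lamp is in the notch
- notch (a point): middle of the V notch in the index bar, at the height of the bar's top
- plunger (a point): axis of the lamp's spring ball plunger (brass, behind the lamp head), 50 mm above the bench; moves with the lamp. The ball is in the notch when this point is at notch
- lamp (a joint): travel of the lamp in m: 0 parked at the left (+y) end, grows toward -y, end stop 0.17; notch at 0.13 +- 0.01. A spring pulls the lamp back with 7 to 8 N; let go, it runs back, even out of the notch. 25 mm before the notch the ball climbs a ramp (3 N more), then runs level; within 4 mm of the notch's middle it drops in: the pull falls 2 to 3 N before the middle and rises 3 to 4 N beyond it
- handle_grip (a point): take hold here: on the axis of the orange upright handle on the lamp's arm, 14 mm below the handle's top. The handle is a block 30 mm (rig x) x 22 mm (along the rail) x 42 mm high with rounded edges, its top 126 mm above the bench; the arm's flat top round it is 80 mm above the bench, and the foot of the handle rises to 86 mm. Pinch it from above across its 22 mm
- wash_bottle: white squeeze bottle with red nozzle at the back; leave it
- cutters: red side cutters lying in front; leave them

How it is judged:
On the way, in this order (a step that is already met when the one before it is completed fails the run):
1. the brush tip is dipped into the pot, at least 10 mm below its rim (horizontal distance between brush_tip and pot below 0.019 m and z of brush_tip in the frame of pot between -0.004 and 0.022 m), for 0.1 s.
2. the bristles touch the copper patch (horizontal distance between brush_tip and repair_spot below 0.007 m and z of brush_tip in the frame of repair_spot below 0.002 m), for 0.1 s.
3. the brush stands bristles down in the glass and is let go (horizontal distance between brush_tip and glass below 0.036 m and z of brush_tip in the frame of glass between -0.002 and 0.03 m and contact force between the fingers and brush below 0.05 N), for 0.2 s.
At the end, for the whole second after the job is handed in: the lamp's ball is within 3 mm of the middle of the notch and at rest, the fingers hold the orange handle (over 1 N, grasp point within 35 mm of handle_grip), the brush is let go and stands bristles down in the glass (tip within 30 mm of the glass's underside), glass and pot stand upright (all of step 3 and y of plunger in the frame of notch between -0.003 and 0.003 m and velocity of joint lamp between -0.005 and 0.005 m/s and contact force between the fingers and lamp above 1 N and angle between each of glass, pot's own z axis and vertical below 0.1 rad and distance between the grasp point and handle_grip below 0.035 m); the arm keeps its last pose, push and grip.
It fails at once if the pot or the glass is tipped over (angle between any of pot, glass's own z axis and vertical above 0.6 rad).
It fails at once if a bystander is moved more than 30 mm (distance of any of wash_bottle, cutters, driver from where it was at the start of the episode above 0.03 m).
It also fails if it takes over 67 s, if anything falls off the work surface, if the arm or the gripper's body presses on something with over 40 N, if the wrist force passes 120 N, or if a joint passes its speed limit or range.

## Working session

There is one attempt and no reset: what is moved stays moved. The work goes in short steps, Python scripts to look and compute and a tool call to move; the robot and the scene stay as the last step left them, time stands still between calls to the robot, and variables do not carry over. Pictures are saved under pics/ and viewed, at most 12 in all, crops included, and the job is handed in when it is done.

Besides the shell and the picture viewer there is one more tool, called after "Call:" by a JSON object that holds its "method" and its "body". send_rows: Moves the arm, as the interface text tells. Its arguments: {"type":"object","properties":{"dr":{"type":"array","items":{"type":"array","items":{"type":"number"}}},"xyz":{"type":"array","items":{"type":"array","items":{"type":"number"}}},"jaw":{"type":"array","items":{"type":"number"}}},"required":["dr","xyz","jaw"]}

```bash
mkdir -p pics; python3 - <<'E'
from bench import ctrl
import cv2
for n in("side","top"):
    cv2.imwrite(f"pics/{n}0.png",ctrl.camera(n)[:,:,::-1])
    c=ctrl.calibration(n);print(n,c)
o=ctrl.get_obs();print(o,ctrl.tip_extent)
E
```

```text
side {'camera_matrix': array([[414.43689266,   0.        , 280.54013932],
       [  0.        , 414.43689266, 205.03372193],
       [  0.        ,   0.        ,   1.        ]]), 'D': array([-0.0123009,  0.       ,  0.       ,  0.       ,  0.       ]), 'world_from_camera': array([[-0.98216419,  0.09373336, -0.16299559,  0.45413532],
       [-0.18801897, -0.48250581,  0.85547473,  0.72738915],
       [ 0.0015402 ,  0.8708629 ,  0.49152358,  0.53112383],
       [ 0.        ,  0.        ,  0.        ,  1.        ]])}
top {'camera_matrix': array([[507.49811434,   0.        , 283.83202105],
       [  0.        , 507.49811434, 209.53678104],
       [  0.        ,   0.        ,   1.        ]]), 'D': array([-0.17486167,  0.        ,  0.        ,  0.        ,  0.        ]), 'world_from_camera': array([[ 0.01940671,  0.99688359, -0.0764623 ,  0.51805221],
       [-0.99979885,  0.01896225, -0.00653461, -0.0234711 ],
       [-0.00506435,  0.07657373,  0.99705106,  1.08278979],
       [ 0.        ,  0.        ,  0.        ,  1.        ]])}
{'time_s': 0.1, 'q': array([ 1.10067714e+00,  1.81480648e-01,  1.60791462e+00, -3.52673489e-05,
        1.35380522e+00, -2.06288710e-01]), 'dq': array([-0.00092917, -0.00140781, -0.00188862, -0.00068223, -0.00133705,
        0.00012084]), 'joint_efforts': array([ 2.54136194e-04, -4.45887601e+01, -3.52231872e+01, -4.82891264e-04,
        4.33188630e-03,  4.79155813e-05]), 'eef_pos': array([0.14971612, 0.5546752 , 0.24946321]), 'eef_rot': array([-2.50492702e-04,  1.31529160e-01,  9.91311976e-01, -7.64089891e-04]), 'wrist_force': array([ 0.33303203, -0.12646201,  0.29290867]), 'torque': array([ 0.02583274, -0.01142298, -0.00442676]), 'grasp_force': 0.0, 'opening': 1.0005430299771025} 0.019
```

View pics/side0.png

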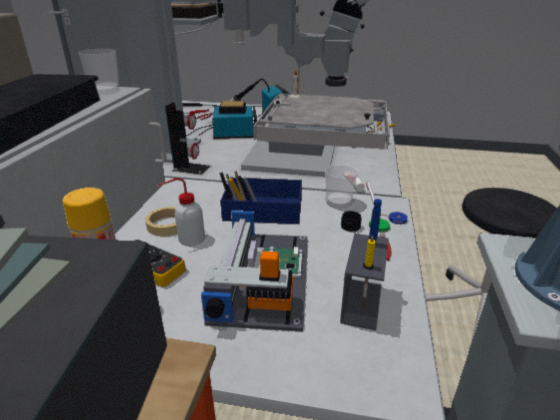

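View pics/top0.png

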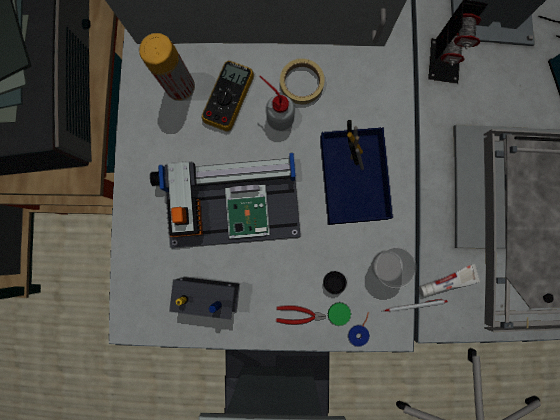

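Side view: orange handle (269,262), brush sleeve (370,252), pot (351,220), glass (341,185). Top view: brush top (180,300), pot (334,282), glass (390,268), handle (179,214). Next, enlarged crops.

```bash
cat > h.py <<'E'
import numpy as np, cv2
from bench import ctrl
def ray(n,u,v):
    c=ctrl.calibration(n);T=c["world_from_camera"]
    p=cv2.undistortPoints(np.array([[[u,v]]],float),c["camera_matrix"],c["D"])[0,0]
    return T[:3,3],T[:3,:3]@np.array([p[0],-p[1],-1.])
def atz(n,u,v,z):
    o,d=ray(n,u,v);return o+d*(z-o[2])/d[2]
def tri(a,b):
    (o,d),(p,e)=ray("top",*a),ray("side",*b)
    s=np.linalg.lstsq(np.c_[d,-e],p-o,rcond=None)[0]
    A,B=o+s[0]*d,p+s[1]*e
    return (A+B)/2,np.linalg.norm(A-B)
def proj(n,P):
    c=ctrl.calibration(n);T=np.linalg.inv(c["world_from_camera"])
    q=T[:3,:3]@np.array(P,float)+T[:3,3]
    return cv2.projectPoints(np.array([[q[0],-q[1],-q[2]]]),np.zeros(3),np.zeros(3),c["camera_matrix"],c["D"])[0][0,0]
def crop(im,x,y,w,h,k):
    return cv2.resize(im[y:y+h,x:x+w],None,fx=k,fy=k,interpolation=cv2.INTER_CUBIC)
E
python3 - <<'E'
from h import *
t=cv2.imread("pics/top0.png");s=cv2.imread("pics/side0.png")
cv2.imwrite("pics/c1.png",crop(t,150,150,160,120,5))
cv2.imwrite("pics/c2.png",np.vstack([crop(t,165,240,265,75,3)[:,:795],crop(s,200,195,265,120,3)]))
E
```

```text
(no output)
```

View pics/c1.png

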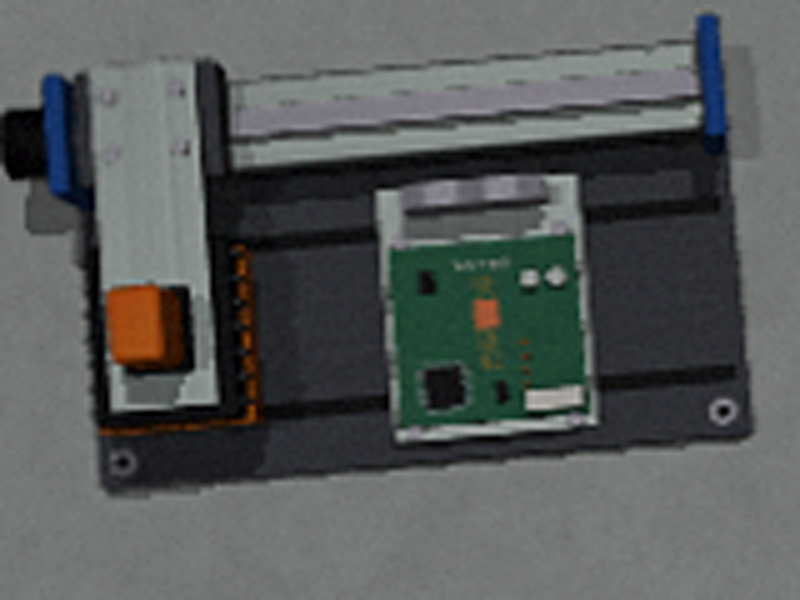

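View pics/c2.png

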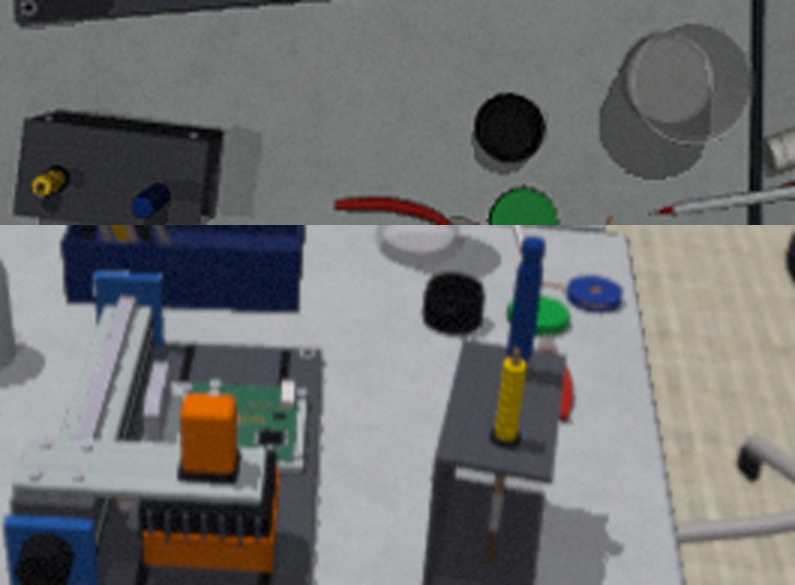

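```bash
python3 - <<'E'
from h import *
np.set_printoptions(precision=4,suppress=True)
c1=lambda U,V:((U+.5)/5-.5+150,(V+.5)/5-.5+150)
ct=lambda U,V:((U+.5)/3-.5+165,(V+.5)/3-.5+240)
cs=lambda U,V:((U+.5)/3-.5+200,(V-225+.5)/3-.5+195)
for n,(p,z) in dict(patch=(c1(486,314),.0205),handle=(c1(136,324),.126),b1=(c1(122,462),.01),b2=(c1(722,410),.01),f1=(c1(108,492),.01),f2=(c1(748,436),.01),
 notch=(c1(478,185),.05),r1=(ct(28,118),.112),r2=(ct(222,130),.112),r3=(ct(16,213),.112),brushend=(ct(40,187),.172),pot=(ct(509,127),.032),rim=(ct(695,82),.093),base=(ct(669,79),.011)).items(): print(n,atz("top",*p,z))
for n,(p,z) in dict(sleeve=(cs(510,397),.142),sltop=(cs(514,362),.162),flange=(cs(506,437),.116),hand=(cs(208,402),.126),pot=(cs(456,288),.032)).items(): print("side",n,atz("side",*p,z))
print(tri(c1(136,324),cs(208,402)))
r=ctrl.get_obs()["eef_rot"]
from scipy.spatial.transform import Rotation as R
print(R.from_quat(r[[1,2,3,0]]).as_matrix())
E
```

```text
patch [0.592  0.0612 0.0205]
handle [0.5782 0.1867 0.126 ]
b1 [0.5265 0.2163 0.01  ]
b2 [ 0.554  -0.0388  0.01  ]
f1 [0.5136 0.2219 0.01  ]
f2 [ 0.5432 -0.05    0.01  ]
notch [0.6429 0.0635 0.05  ]
r1 [0.4545 0.1915 0.112 ]
r2 [0.4503 0.0663 0.112 ]
r3 [0.3934 0.1979 0.112 ]
brushend [0.4172 0.1699 0.172 ]
pot [ 0.4506 -0.1237  0.032 ]
rim [ 0.4853 -0.2395  0.093 ]
base [ 0.4845 -0.2387  0.011 ]
side sleeve [0.4152 0.1725 0.142 ]
side sltop [0.4153 0.1689 0.162 ]
side flange [0.4146 0.1732 0.116 ]
side hand [0.5765 0.1859 0.126 ]
side pot [ 0.4463 -0.1233  0.032 ]
(array([0.5773, 0.1864, 0.1264]), np.float64(0.0018290484674119434))
[[-0.9654  0.2608 -0.0007]
 [ 0.2608  0.9654 -0.0014]
 [ 0.0003 -0.0016 -1.    ]]
```

```bash
cat >> h.py <<'E'
from scipy.spatial.transform import Rotation as R
def plan(P,yaw):
    "shift (cm) and turn (6deg) to put TCP at P, tool down, tool y at yaw deg in world"
    o=ctrl.get_obs();q=o["eef_rot"];M=R.from_quat(q[[1,2,3,0]])
    a=np.radians(yaw);y=np.array([np.cos(a),np.sin(a),0]);z=np.array([0,0,-1.]);x=np.cross(y,z)
    print("xyz",np.round(M.inv().apply(np.array(P)-o["eef_pos"])*100,2),"dr",np.round((M.inv()*R.from_matrix(np.c_[x,y,z])).as_rotvec(degrees=True)/6,2),"t",round(o["time_s"],2),"pos",o["eef_pos"].round(4))
E
python3 -c "
from h import *
plan((.416,.1705,.25),-2)"
```

```text
xyz [-3.573e+01 -3.014e+01 -2.000e-02] dr [-1.000e-02  1.000e-02  1.281e+01] t 0.1 pos [0.1497 0.5547 0.2495]
```

Call:
{"method": "send_rows", "body": {"dr": [[0,0,1.6],[0,0,3.2],[0,0,4.8],[0,0,6.4],[0,0,8],[0,0,9.6],[0,0,11.2],[0,0,12.8]], "xyz": [[-4.5,-3.8,0],[-9,-7.5,0],[-13.5,-11.3,0],[-18,-15,0],[-22.5,-19,0],[-27,-22.6,0],[-31.5,-26.4,0],[-35.7,-30.1,0]], "jaw": [60,60,60,60,60,60,60,60]}}

```text
time_s: 1.1
eef_pos: [0.4167, 0.1696, 0.2502]
eef_rot: [-0.0, 0.721, 0.693, 0.0]
wrist_force: [-0.4, 0.6, 0.2]
opening: 0.601
grasp_force: 0.0
```

```bash
python3 -c "
from h import *
plan((.416,.1705,.21),-2)
a=crop(cv2.cvtColor(ctrl.camera('top'),4),130,230,160,110,5)
b=crop(cv2.cvtColor(ctrl.camera('side'),4),290,160,160,170,3)
cv2.imwrite('pics/d1.png',a)"
```

```text
xyz [ 0.08 -0.08  4.02] dr [ 0.   -0.   -0.04] t 1.1 pos [0.4167 0.1696 0.2502]
```

Call:
{"method": "send_rows", "body": {"dr": [[0,0,0],[0,0,0],[0,0,0],[0,0,0],[0,0,0],[0,0,0],[0,0,0],[0,0,0]], "xyz": [[0.1,0,2],[0.1,0,4],[0.1,0,6],[0.1,0,8],[0.1,0,9.5],[0.1,0,10.8],[0.1,0,10.8],[0.1,0,10.8]], "jaw": [60,60,60,60,60,60,60,60]}}

```text
time_s: 2.2
eef_pos: [0.4165, 0.1726, 0.1428]
eef_rot: [0.0, 0.719, 0.695, 0.0]
wrist_force: [-0.5, 0.4, 0.4]
opening: 0.6
grasp_force: 0.0
```

```bash
python3 -c "
from h import *
plan((.416,.1705,.142),-2)
b=crop(cv2.cvtColor(ctrl.camera('side'),4),310,190,130,110,5)
cv2.imwrite('pics/d1.png',b)"
```

```text
xyz [-0.21 -0.05  0.08] dr [ 0.01 -0.    0.02] t 2.2 pos [0.4165 0.1726 0.1428]
```

View pics/d1.png

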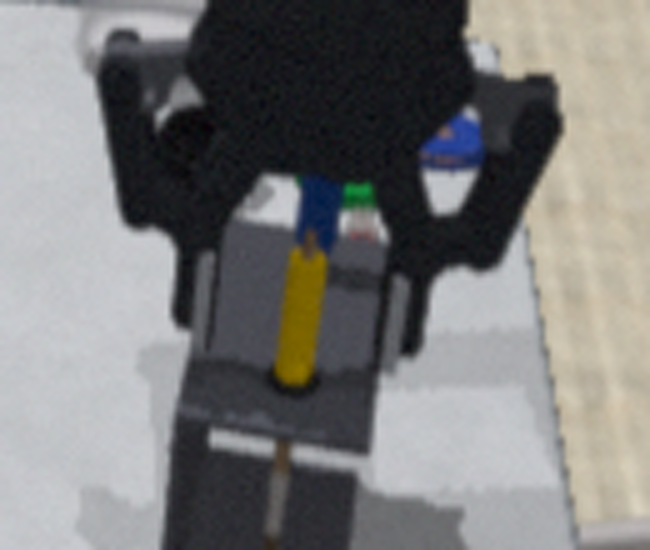

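The sleeve (305,315) sits midway between the pads (205 and 395), so the grasp can be closed.

Call:
{"method": "send_rows", "body": {"dr": [[0,0,0],[0,0,0],[0,0,0],[0,0,0],[0,0,0],[0,0,0],[0,0,0],[0,0,0]], "xyz": [[-0.2,0,0],[-0.2,0,0],[-0.2,0,0],[-0.2,0,0],[-0.2,0,0],[-0.2,0,0],[-0.2,0,0],[-0.2,0,0]], "jaw": [30,10,0,0,0,0,0,0]}}

```text
time_s: 3.25
eef_pos: [0.4163, 0.1704, 0.1426]
eef_rot: [0.0, 0.719, 0.695, 0.0]
wrist_force: [-1.0, -1.3, 5.5]
opening: 0.123
grasp_force: 58.4
```

Call:
{"method": "send_rows", "body": {"dr": [[0,0,0],[0,0,0],[0,0,0],[0,0,0],[0,0,0],[0,0,0],[0,0,0],[0,0,0]], "xyz": [[0,0,-1],[0,0,-3],[0,0,-5],[0,0,-7],[0,0,-9],[0,0,-11],[0,0,-12],[0,0,-12]], "jaw": [0,0,0,0,0,0,0,0]}}

```text
time_s: 4.25
eef_pos: [0.4163, 0.1705, 0.2628]
eef_rot: [0.0, 0.719, 0.695, 0.001]
wrist_force: [-0.3, -0.1, -0.1]
opening: 0.123
grasp_force: 58.4
```

```bash
python3 -c "
from h import *
plan((.449,-.1235,.262),0)
print(proj('side',ctrl.get_obs()['eef_pos']-[0,0,.12]))
b=crop(cv2.cvtColor(ctrl.camera('side'),4),310,120,130,150,4)
cv2.imwrite('pics/d2.png',b)"
```

```text
xyz [-29.28   4.25   0.08] dr [ 0.01 -0.   -0.32] t 4.25 pos [0.4163 0.1705 0.2628]
[369.02681329 250.78785734]
```

View pics/d2.png

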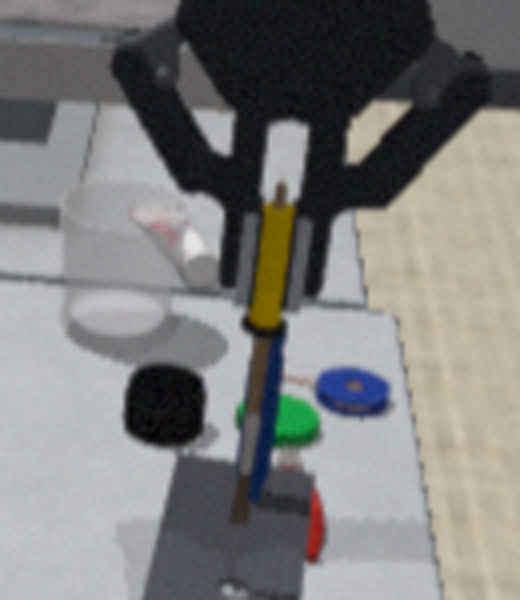

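Brush held vertically, tip at crop (238,524), which matches the predicted (369,251). I'm detouring around the screwdriver to the pot.

Call:
{"method": "send_rows", "body": {"dr": [[0,0,0],[0,0,0],[0,0,0],[0,0,0],[0,0,0],[0,0,0],[0,0,0],[0,0,0]], "xyz": [[0,4,0],[-2,7,0],[-8,7,0],[-14,7,0],[-20,6,0],[-25,5,0],[-29.3,4.2,0],[-29.3,4.2,0]], "jaw": [0,0,0,0,0,0,0,0]}}

```text
time_s: 5.3
eef_pos: [0.4472, -0.1261, 0.2612]
eef_rot: [-0.001, 0.72, 0.693, -0.0]
wrist_force: [1.5, 1.0, -0.5]
opening: 0.123
grasp_force: 58.5
```

```bash
python3 -c "
from h import *
plan((.449,-.1235,.133),0)"
```

```text
xyz [ 0.26  0.19 12.82] dr [-0.02 -0.   -0.36] t 5.3 pos [ 0.4472 -0.1261  0.2612]
```

Call:
{"method": "send_rows", "body": {"dr": [[0,0,0],[0,0,0],[0,0,0],[0,0,0],[0,0,0],[0,0,0],[0,0,0],[0,0,0]], "xyz": [[0.1,0.1,2.5],[0.1,0.1,5],[0.1,0.1,7.5],[0.1,0.1,10],[0.1,0.1,12],[0.1,0.1,12.9],[0.1,0.1,12.9],[0.1,0.1,12.9]], "jaw": [0,0,0,0,0,0,0,0]}}

```text
time_s: 6.3
eef_pos: [0.4498, -0.1228, 0.134]
eef_rot: [0.001, 0.719, 0.695, 0.0]
wrist_force: [-0.0, -0.4, 0.1]
opening: 0.124
grasp_force: 58.5
```

```bash
python3 -c "
from h import *
plan((.592,.0612,.262),0)
im=cv2.cvtColor(ctrl.camera('side'),4)
cv2.imwrite('pics/d3.png',crop(im,300,150,130,110,5))"
```

```text
xyz [ 18.86  13.61 -12.8 ] dr [ 0.01  0.   -0.32] t 6.3 pos [ 0.4498 -0.1228  0.134 ]
```

View pics/d3.png

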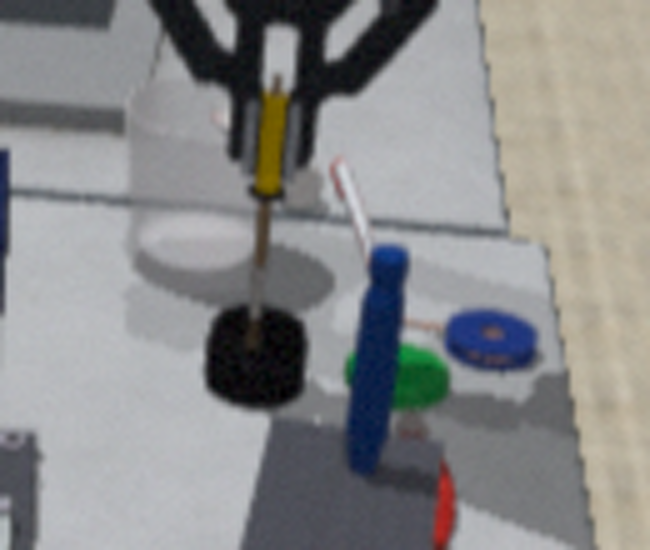

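The bristles are inside the pot (252,345), with the tip at z 0.014. Next the patch.

Call:
{"method": "send_rows", "body": {"dr": [[0,0,0],[0,0,0],[0,0,0],[0,0,0],[0,0,0],[0,0,0],[0,0,0],[0,0,0]], "xyz": [[0,0,-3],[0,0,-6],[2,1.5,-7],[6,4.5,-7],[10.5,7.5,-7],[15,11,-7],[18.9,13.6,-7],[18.9,13.6,-7]], "jaw": [0,0,0,0,0,0,0,0]}}

```text
time_s: 7.35
eef_pos: [0.593, 0.0641, 0.2039]
eef_rot: [0.0, 0.718, 0.697, 0.001]
wrist_force: [-0.3, -0.7, 0.0]
opening: 0.127
grasp_force: 58.6
```

```bash
python3 -c "
from h import *
plan((.592,.0612,.1395),0)"
```

```text
xyz [-0.3  -0.1   6.44] dr [ 0.02 -0.   -0.28] t 7.35 pos [0.593  0.0641 0.2039]
```

Call:
{"method": "send_rows", "body": {"dr": [[0,0,0],[0,0,0],[0,0,0],[0,0,0],[0,0,0],[0,0,0],[0,0,0],[0,0,0]], "xyz": [[-0.1,-0.1,1.5],[-0.1,-0.1,3],[-0.1,-0.1,4.5],[-0.1,-0.1,5.5],[-0.1,-0.1,6.1],[-0.1,-0.1,6.4],[-0.1,-0.1,6.4],[-0.1,-0.1,6.4]], "jaw": [0,0,0,0,0,0,0,0]}}

```text
time_s: 8.35
eef_pos: [0.5908, 0.0606, 0.1398]
eef_rot: [0.0, 0.719, 0.695, 0.0]
wrist_force: [0.3, -0.7, 0.7]
opening: 0.124
grasp_force: 58.6
```

```bash
python3 -c "
from h import *
plan((.592,.0612,.1395),0)
plan((.485,-.239,.25),0)
im=cv2.cvtColor(ctrl.camera('side'),4)
print(proj('side',(.592,.0612,.0205)))
cv2.imwrite('pics/d4.png',crop(im,220,210,100,75,7))"
```

```text
xyz [0.06 0.12 0.03] dr [ 0.01  0.   -0.32] t 8.35 pos [0.5908 0.0606 0.1398]
xyz [-30.3   -9.57 -11.03] dr [ 0.01  0.   -0.32] t 8.35 pos [0.5908 0.0606 0.1398]
[275.16721271 259.23487821]
```

View pics/d4.png

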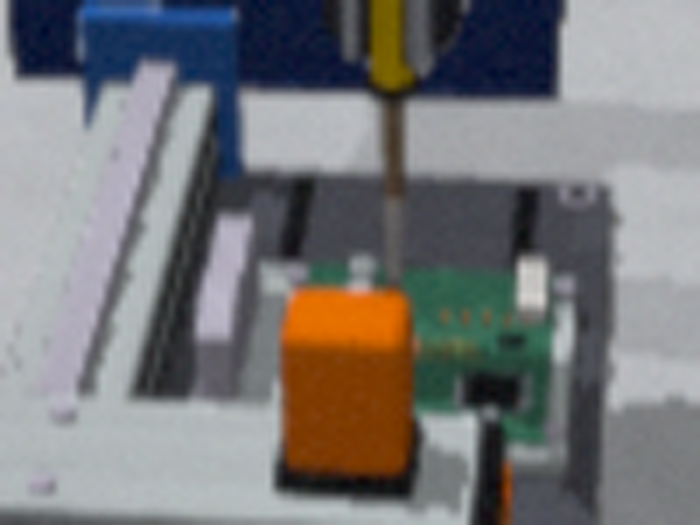

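Handle hides the patch, but the tip is 1.5 mm from the measured spot. I'll press 1.5 mm deeper and hold, then lift.

Call:
{"method": "send_rows", "body": {"dr": [[0,0,0],[0,0,0],[0,0,0],[0,0,0],[0,0,0],[0,0,0],[0,0,0],[0,0,0]], "xyz": [[0.1,0.1,0.1],[0.1,0.1,0.2],[0.1,0.1,0.2],[0.1,0.1,0.2],[0.1,0.1,0.2],[0,0,-2.5],[0,0,-7],[0,0,-11]], "jaw": [0,0,0,0,0,0,0,0]}}

```text
time_s: 9.4
eef_pos: [0.5905, 0.0606, 0.2507]
eef_rot: [0.0, 0.719, 0.695, 0.0]
wrist_force: [0.1, -0.7, 0.1]
opening: 0.125
grasp_force: 58.6
```

Call:
{"method": "send_rows", "body": {"dr": [[0,0,0],[0,0,0],[0,0,0],[0,0,0],[0,0,0],[0,0,0],[0,0,0],[0,0,0]], "xyz": [[-4.5,-1.4,-1],[-9,-2.8,-1],[-13.5,-4.2,-1],[-18,-5.7,-1],[-22.5,-7.1,-1],[-27,-8.6,-1],[-30.3,-9.6,-1],[-30.3,-9.6,-1]], "jaw": [0,0,0,0,0,0,0,0]}}

```text
time_s: 10.4
eef_pos: [0.4836, -0.2412, 0.2594]
eef_rot: [0.0, 0.72, 0.694, -0.0]
wrist_force: [0.7, 0.2, -0.6]
opening: 0.123
grasp_force: 58.6
```

```bash
python3 -c "
from h import *
plan((.485,-.239,.137),0)
ims=[cv2.cvtColor(ctrl.camera('side'),4),cv2.cvtColor(ctrl.camera('top'),4)]
cv2.imwrite('pics/d5.png',np.hstack([crop(ims[0],290,90,130,150,4)[:600,:400],crop(ims[1],190,170,100,150,4)]))"
```

```text
xyz [ 0.23  0.13 12.24] dr [ 0.    0.   -0.35] t 10.4 pos [ 0.4836 -0.2412  0.2594]
```

View pics/d5.png

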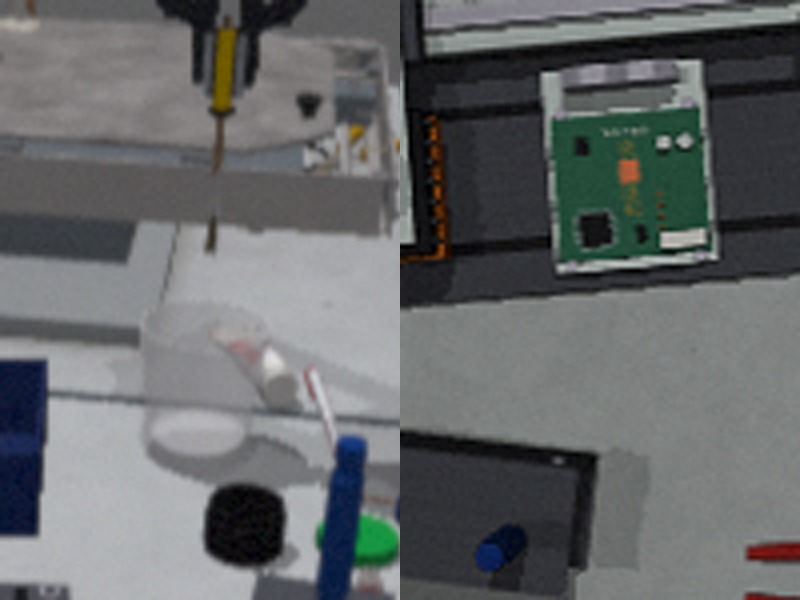

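Call:
{"method": "send_rows", "body": {"dr": [[0,0.5,0],[0,1,0],[0,1.5,0],[0,2,0],[0,2,0],[0,2,0],[0,2,0],[0,2,0]], "xyz": [[-0.7,0,0],[-1.5,0,0],[-2.2,0,0],[-2.9,0,1],[-2.9,0,4],[-2.9,0,7],[-2.9,0,10],[-2.9,0,12]], "jaw": [0,0,0,0,0,0,0,0]}}

```text
time_s: 11.5
eef_pos: [0.483, -0.2668, 0.1371]
eef_rot: [-0.074, 0.715, 0.692, 0.075]
wrist_force: [-0.3, 0.2, -0.3]
opening: 0.124
grasp_force: 58.4
```

```bash
python3 -c "
from h import *
o=ctrl.get_obs();M=R.from_quat(o['eef_rot'][[1,2,3,0]]).as_matrix()
print(o['eef_pos'],o['wrist_force'],'tip',o['eef_pos']+.1206*M[:,2],M[:,2])
cv2.imwrite('pics/d6.png',crop(cv2.cvtColor(ctrl.camera('side'),4),300,90,100,120,5))"
```

```text
[ 0.48299901 -0.26678697  0.1370826 ] [-0.30118855  0.20096371 -0.32542677] tip [ 0.48360253 -0.24143805  0.01917828] [ 0.00500435  0.21019011 -0.97764773]
```

View pics/d6.png

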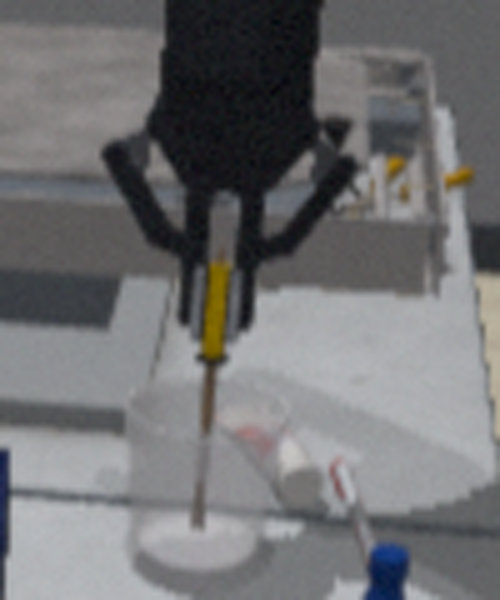

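Tip is inside the glass just above the floor (198,522). I'll lower it 6 mm, release, then back away.

Call:
{"method": "send_rows", "body": {"dr": [[0,0,0],[0,0,0],[0,0,0],[0,0,0],[0,0,0],[0,0,0],[0,0,0],[0,0,0]], "xyz": [[-0.1,0,0.3],[-0.1,0,0.6],[-0.1,0,0.6],[-0.1,0,0.6],[-0.1,0,0.6],[-0.1,0,0.6],[-0.1,0,0.6],[-0.1,0,0.6]], "jaw": [0,0,0,30,50,60,60,60]}}

```text
time_s: 12.55
eef_pos: [0.4834, -0.2678, 0.1332]
eef_rot: [-0.073, 0.715, 0.691, 0.075]
wrist_force: [0.5, -0.1, -0.6]
opening: 0.601
grasp_force: 0.0
```

Call:
{"method": "send_rows", "body": {"dr": [[0,0,0],[0,0,0],[0,0,0],[0,0,0],[0,0,0],[0,0,0],[0,0,0],[0,0,0]], "xyz": [[0,0,-0.5],[0,0,-1.5],[0,0,-3],[0,0,-5],[0,0,-8],[0,0,-11],[0,0,-13],[0,0,-13]], "jaw": [60,60,60,60,60,60,60,60]}}

```text
time_s: 13.55
eef_pos: [0.4833, -0.2961, 0.2632]
eef_rot: [-0.07, 0.715, 0.691, 0.075]
wrist_force: [-0.1, -0.5, -0.5]
opening: 0.602
grasp_force: 0.0
```

```bash
python3 -c "
from h import *
plan((.577,.1865,.25),96.2)
plan((.577,.1865,.25),-83.8)
print(ctrl.get_obs()['q'])
cv2.imwrite('pics/d7.png',crop(cv2.cvtColor(ctrl.camera('side'),4),300,90,100,120,5))"
```

```text
xyz [47.25  7.72 11.23] dr [  1.71  -1.43 -16.29] t 13.55 pos [ 0.4833 -0.2961  0.2632]
xyz [47.25  7.72 11.23] dr [-1.38 -1.64 13.6 ] t 13.55 pos [ 0.4833 -0.2961  0.2632]
[-0.83774792  0.22707752  1.53880679  0.14490346  1.52296893 -0.8218775 ]
```

View pics/d7.png

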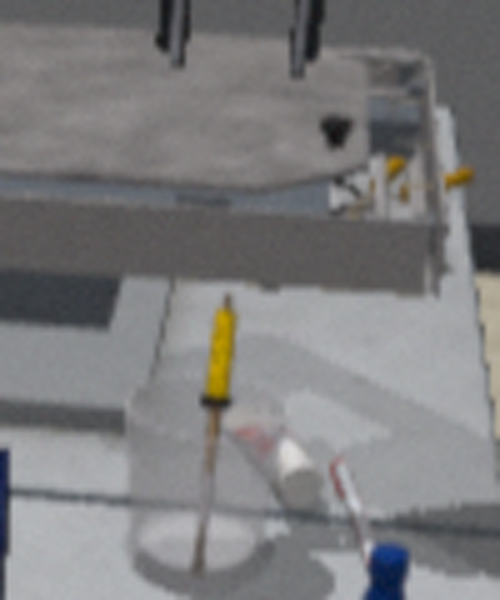

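The brush stands in the glass, leaning on its rim: bristles (200,570), sleeve (220,355). Now the lamp handle.

Call:
{"method": "send_rows", "body": {"dr": [[-0.17,-0.2,1.7],[-0.35,-0.41,3.4],[-0.52,-0.62,5.1],[-0.69,-0.82,6.8],[-0.86,-1.02,8.5],[-1.03,-1.23,10.2],[-1.2,-1.43,11.9],[-1.38,-1.64,13.6]], "xyz": [[5.8,0.95,1.4],[11.7,1.9,2.8],[17.6,2.9,4.2],[23.6,3.9,5.6],[29.5,4.8,7],[35.4,5.8,8.4],[41.3,6.7,9.8],[47.2,7.7,11.2]], "jaw": [60,60,60,60,60,60,60,60]}}

```text
time_s: 14.6
eef_pos: [0.5664, 0.1408, 0.2491]
eef_rot: [-0.009, 0.994, 0.111, 0.004]
wrist_force: [0.7, -0.5, -0.9]
opening: 0.598
grasp_force: 0.0
```

```bash
python3 -c "
from h import *
plan((.577,.1865,.25),-83.8)
plan((.577,.1865,.112),-83.8)
print(ctrl.get_obs()['q'])"
```

```text
xyz [ 2.04 -4.23 -0.01] dr [-0.16 -0.09  1.09] t 14.6 pos [0.5664 0.1408 0.2491]
xyz [ 1.91 -4.   13.79] dr [-0.16 -0.09  1.09] t 14.6 pos [0.5664 0.1408 0.2491]
[0.03105857 0.19426652 1.59390117 0.01818553 1.34686391 1.37520838]
```

Call:
{"method": "send_rows", "body": {"dr": [[-0.1,-0.1,0.5],[-0.1,-0.1,1.1],[-0.1,-0.1,1.1],[-0.1,-0.1,1.1],[-0.1,-0.1,1.1],[-0.1,-0.1,1.1],[-0.1,-0.1,1.1],[-0.1,-0.1,1.1]], "xyz": [[1,-2,0],[2,-4.2,0],[2,-4.2,0],[2,-4.2,0],[2,-4.2,0],[2,-4.2,0],[2,-4.2,0],[2,-4.2,0]], "jaw": [60,60,60,60,60,60,60,60]}}

```text
time_s: 15.6
eef_pos: [0.5772, 0.1841, 0.2512]
eef_rot: [-0.003, 0.998, 0.056, -0.0]
wrist_force: [0.1, -0.1, -0.2]
opening: 0.603
grasp_force: 0.0
```

```bash
python3 -c "
from h import *
plan((.577,.1865,.112),-83.8)
print(ctrl.get_obs()['q'])"
```

```text
xyz [ 0.   -0.14 13.92] dr [-0.07 -0.    0.04] t 15.6 pos [0.5772 0.1841 0.2512]
[0.1096769  0.24665832 1.5266205  0.00695439 1.36805939 1.56667705]
```

Call:
{"method": "send_rows", "body": {"dr": [[0,0,0],[0,0,0],[0,0,0],[0,0,0],[0,0,0],[0,0,0],[0,0,0],[0,0,0]], "xyz": [[0,-0.2,3],[0,-0.2,6],[0,-0.2,8.5],[0,-0.2,10.5],[0,-0.2,12],[0,-0.2,13.2],[0,-0.2,13.8],[0,-0.2,13.8]], "jaw": [60,60,60,60,60,60,60,60]}}

```text
time_s: 16.6
eef_pos: [0.5768, 0.1873, 0.1131]
eef_rot: [-0.003, 0.998, 0.056, -0.0]
wrist_force: [0.3, 0.3, 0.3]
opening: 0.601
grasp_force: 0.0
```

Call:
{"method": "send_rows", "body": {"dr": [[0,0,0],[0,0,0],[0,0,0],[0,0,0],[0,0,0],[0,0,0],[0,0,0],[0,0,0]], "xyz": [[0,0,0],[0,0,0],[0,0,0],[0,0,0],[0,0,0],[0,0,0],[0,0,0],[0,0,0]], "jaw": [40,20,10,10,10,10,10,10]}}

```text
time_s: 17.6
eef_pos: [0.5773, 0.1872, 0.1141]
eef_rot: [-0.003, 0.998, 0.056, 0.001]
wrist_force: [-1.0, -0.5, 6.2]
opening: 0.248
grasp_force: 61.1
```

```bash
python3 -c "
from h import *
o=ctrl.get_obs();print(o['eef_pos'],o['wrist_force'])
d=np.array([.554-.5265,-.0388-.2163]);d2=np.array([.5432-.5136,-.05-.2219]);d=d/np.linalg.norm(d)+d2/np.linalg.norm(d2);d/=np.linalg.norm(d)
for n,P in (('patch',(.592,.0612)),('notch',(.6429,.0635))): print(n,(np.array(P)-o['eef_pos'][:2])@d)
print(d)
M=R.from_quat(o['eef_rot'][[1,2,3,0]]).as_matrix();print('unit dir in tool',M.T@[*d,0],M)
"
```

```text
[0.57731009 0.18723319 0.11407686] [-0.99669361 -0.53618964  6.1628194 ]
patch 0.12688221896801374
notch 0.1300776310330681
[ 0.10770203 -0.99418322]
unit dir in tool [-0.00473049  0.9999676  -0.00651242] [[ 9.93661669e-01  1.12410331e-01  6.36793750e-04]
 [ 1.12403702e-01 -9.93640574e-01  6.61951205e-03]
 [ 1.37684565e-03 -6.50597741e-03 -9.99977888e-01]]
```

Call:
{"method": "send_rows", "body": {"dr": [[0,0,0],[0,0,0],[0,0,0],[0,0,0],[0,0,0],[0,0,0],[0,0,0],[0,0,0]], "xyz": [[0,1,0],[0,3,0],[0,5,0],[0,7,0],[0,9,0],[0,10.5,0],[0,11.5,0],[0,11.5,0]], "jaw": [10,10,10,10,10,10,10,10]}}

```text
time_s: 18.6
eef_pos: [0.5896, 0.0735, 0.114]
eef_rot: [-0.004, 0.998, 0.056, -0.0]
wrist_force: [-7.3, 3.0, 14.6]
opening: 0.244
grasp_force: 62.4
```

Call:
{"method": "send_rows", "body": {"dr": [[0,0,0],[0,0,0],[0,0,0],[0,0,0],[0,0,0],[0,0,0],[0,0,0],[0,0,0]], "xyz": [[0,0.1,0],[0,0.3,0],[0,0.5,0],[0,0.5,0],[0,0.5,0],[0,0.5,0],[0,0.5,0],[0,0.5,0]], "jaw": [10,10,10,10,10,10,10,10]}}

```text
time_s: 19.6
eef_pos: [0.59, 0.0697, 0.114]
eef_rot: [-0.004, 0.998, 0.057, -0.0]
wrist_force: [-7.6, 6.8, 13.7]
opening: 0.253
grasp_force: 62.4
```

```bash
cat > f.py <<'E'
from h import *
o=ctrl.get_obs();d=np.array([.1077,-.9942])
p0=np.array([.5773,.1872]);e=o['eef_pos'][:2]-p0
print('travel',(e@d*1000).round(2),'side',(e@[.9942,.1077]*1000).round(2),'F',(o['wrist_force'][:2]@d).round(2),o['wrist_force'].round(2),'t',o['time_s'])
E
python3 f.py
```

```text
travel 118.23 side -0.07 F -7.56 [-7.55  6.79 13.72] t 19.6
```

Call:
{"method": "send_rows", "body": {"dr": [[0,0,0],[0,0,0],[0,0,0],[0,0,0],[0,0,0],[0,0,0],[0,0,0],[0,0,0]], "xyz": [[0,0.1,0],[0,0.2,0],[0,0.2,0],[0,0.2,0],[0,0.2,0],[0,0.2,0],[0,0.2,0],[0,0.2,0]], "jaw": [10,10,10,10,10,10,10,10]}}

```text
time_s: 20.6
eef_pos: [0.5902, 0.0677, 0.1141]
eef_rot: [-0.004, 0.998, 0.057, -0.0]
wrist_force: [-7.7, 6.0, 14.0]
opening: 0.244
grasp_force: 62.5
```

Call:
{"method": "send_rows", "body": {"dr": [[0,0,0],[0,0,0],[0,0,0],[0,0,0],[0,0,0],[0,0,0],[0,0,0],[0,0,0]], "xyz": [[0,0.1,0],[0,0.2,0],[0,0.2,0],[0,0.2,0],[0,0.2,0],[0,0.2,0],[0,0.2,0],[0,0.2,0]], "jaw": [10,10,10,10,10,10,10,10]}}

```text
time_s: 21.6
eef_pos: [0.5905, 0.0652, 0.1141]
eef_rot: [-0.004, 0.998, 0.057, -0.0]
wrist_force: [-7.7, 4.5, 13.9]
opening: 0.245
grasp_force: 62.5
```

Call:
{"method": "send_rows", "body": {"dr": [[0,0,0],[0,0,0],[0,0,0],[0,0,0],[0,0,0],[0,0,0],[0,0,0],[0,0,0]], "xyz": [[0,0.1,0],[0,0.2,0],[0,0.2,0],[0,0.2,0],[0,0.2,0],[0,0.2,0],[0,0.2,0],[0,0.2,0]], "jaw": [10,10,10,10,10,10,10,10]}}

```text
time_s: 22.6
eef_pos: [0.5907, 0.063, 0.1141]
eef_rot: [-0.004, 0.998, 0.057, -0.0]
wrist_force: [-8.1, 3.1, 13.9]
opening: 0.247
grasp_force: 62.5
```

```bash
python3 f.py
```

```text
travel 124.93 side -0.04 F -4.01 [-8.15  3.15 13.85] t 22.6
```

Call:
{"method": "send_rows", "body": {"dr": [[0,0,0],[0,0,0],[0,0,0],[0,0,0],[0,0,0],[0,0,0],[0,0,0],[0,0,0]], "xyz": [[0,0.1,0],[0,0.1,0],[0,0.1,0],[0,0.1,0],[0,0.1,0],[0,0.1,0],[0,0.1,0],[0,0.1,0]], "jaw": [10,10,10,10,10,10,10,10]}}

```text
time_s: 23.6
eef_pos: [0.5908, 0.062, 0.1141]
eef_rot: [-0.004, 0.998, 0.057, -0.0]
wrist_force: [-9.0, 3.1, 14.4]
opening: 0.245
grasp_force: 62.5
```

Call:
{"method": "send_rows", "body": {"dr": [[0,0,0],[0,0,0],[0,0,0],[0,0,0],[0,0,0],[0,0,0],[0,0,0],[0,0,0]], "xyz": [[0,0.1,0],[0,0.1,0],[0,0.1,0],[0,0.1,0],[0,0.1,0],[0,0.1,0],[0,0.1,0],[0,0.1,0]], "jaw": [10,10,10,10,10,10,10,10]}}

```text
time_s: 24.6
eef_pos: [0.5909, 0.0611, 0.114]
eef_rot: [-0.004, 0.998, 0.057, -0.0]
wrist_force: [-8.3, 3.6, 14.8]
opening: 0.243
grasp_force: 62.5
```

Call:
{"method": "send_rows", "body": {"dr": [[0,0,0],[0,0,0],[0,0,0],[0,0,0],[0,0,0],[0,0,0],[0,0,0],[0,0,0]], "xyz": [[0,0.1,0],[0,0.1,0],[0,0.1,0],[0,0.1,0],[0,0.1,0],[0,0.1,0],[0,0.1,0],[0,0.1,0]], "jaw": [10,10,10,10,10,10,10,10]}}

```text
time_s: 25.6
eef_pos: [0.591, 0.0607, 0.1141]
eef_rot: [-0.004, 0.998, 0.057, -0.0]
wrist_force: [-8.6, 6.3, 14.7]
opening: 0.25
grasp_force: 62.5
```

```bash
python3 f.py
```

```text
travel 127.27 side -0.03 F -7.18 [-8.57  6.3  14.71] t 25.6
```

Along the rail the pull fell to 3 N, then rose steeply back to about 7 N within 1 mm. That puts the ball at the notch middle, and the travel of 127 mm matches the patch at 126.9. I'll settle, then hand in.

Call:
{"method": "send_rows", "body": {"dr": [[0,0,0],[0,0,0],[0,0,0],[0,0,0],[0,0,0],[0,0,0],[0,0,0],[0,0,0]], "xyz": [[0,0,0],[0,0,0],[0,0,0],[0,0,0],[0,0,0],[0,0,0],[0,0,0],[0,0,0]], "jaw": [10,10,10,10,10,10,10,10]}}

```text
time_s: 26.6
eef_pos: [0.591, 0.0607, 0.1141]
eef_rot: [-0.004, 0.998, 0.057, -0.0]
wrist_force: [-9.6, 5.6, 14.9]
opening: 0.247
grasp_force: 62.5
```

```bash
python3 f.py; python3 -c "
from h import *
a=crop(cv2.cvtColor(ctrl.camera('top'),4),190,150,100,150,4);b=crop(cv2.cvtColor(ctrl.camera('side'),4),220,130,100,150,4)
c=crop(cv2.cvtColor(ctrl.camera('side'),4),300,100,100,150,4)[:,:-1]
cv2.imwrite('pics/d8.png',cv2.resize(np.hstack([a,b,c]),(800,400)))"
```

```text
travel 127.28 side -0.02 F -6.62 [-9.62  5.62 14.87] t 26.6
```

View pics/d8.png

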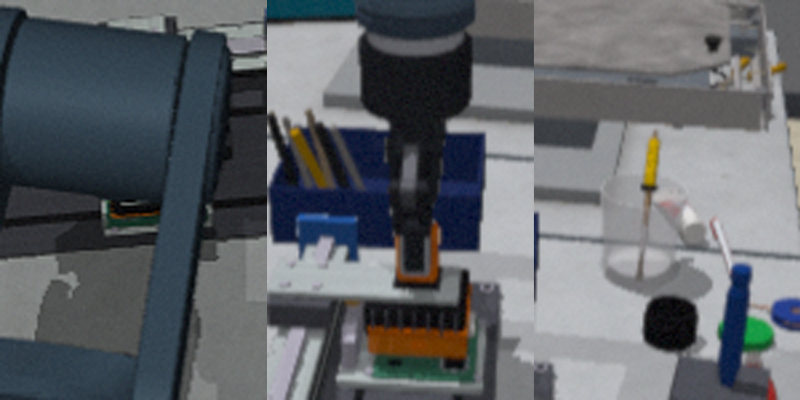

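The lamp sits over the board with its handle held (417,255), the brush stands in the glass (650,200), and the pot is upright (670,322).

```bash
python3 -c "
from bench import ctrl
print(ctrl.hand_in())"
```

```text
the job is handed in; nothing more can be done
None
```

I handed the job in at about 27 s: brush dipped, touched to the patch and left standing in the glass, lamp held in the notch. No verdict came back; the patch touch (camera view blocked) and the notch were checked only by arm position, plus the rail pull for the notch.

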